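# Index the screw-jar carousel and unscrew the tall jar's cap

## Robot

A 6-joint arm with a two-finger parallel gripper is mounted at the origin on a cart in front of the work surface, level with it; the furniture and walls round the work are solid. World frame = base frame: x ahead of the robot, y to its left, z up, the work surface at z = 0. Lengths are in m, angles in rad, forces in N, time in s.
With the tool pointing down it reaches from about 0.3 to 0.875 m from the base axis. Payload 6.4 kg.
Tool frame: the origin (TCP) lies at the very end of the fingers, on their centre line; the grasp point (between the pads) lies 19 mm behind it (bot.tcp_to_grasp is the distance from the TCP to the grasp point, in m); y points along the fingers, z is the direction in which the jaws open and shut, and the axes are right-handed (so a half turn about y gives the same grasp; the last joint's range is limited). The gripper opens to 88 mm and grips with 3 to 60 N. Pads are 18 mm wide; open, the fingers measure 123 mm over their backs; the gripper's body (75 mm by 187 mm) begins 45 mm behind the grasp point.
Start: joints at [-1.494, 0.181, 1.607, -0, 1.354, -0.206], TCP at [0.16, -0.552, 0.239] pointing down, gripper open.
Joint ranges: [-2.99, 2.99], [-0.89, 2.07], [0.3, 2.58], [-1.14, 4.28], [0, 2.63], [-3.12, 3.12]. Speed limits (rad/s): [2.57, 2.57, 3.01, 3.14, 3.14, 3.14].

## Interface

Orientations are given as a unit quaternion [w, x, y, z].
In Python, from bench import bot, viewer gives the robot as it stands.
- The arm moves only by the tool drive_tool, never from a script. Its argument "targets" is a list of rows, each a list of 3 entries, a list of its own where there are three numbers: the shift along the tool's x, y, z in mm, then the turn about the tool's y in rad, then the finger opening in mm, from 0 to 88.1. A call has 1 to 20 rows; each row is the pose to reach, as a shift and turn from the pose commanded when the call began, along the tool's axes at that moment; what a row does not reach only later rows make up. A row lasts 1/8 s, in which the tool goes at most 62.5 mm and 10.7 degrees, less where a joint would pass 70% of its speed; a pose out of reach is approached as far as the arm can. A call with a gripper value outside its range is refused whole. The fingers move at their own pace and stop on an object; "force" is the grip in N (left out, the last holds). Time passes only in rows, so rows that repeat a pose let the fingers close. It gives the time, the measured TCP pose, the force and the opening at its end, in the units of the state.
- bot.get_state(): the state, without advancing time (a new reading comes with each control period).
- viewer.grab_frame(name): name is "side" or "top"; returns the picture (384x512x3 uint8, red, green, blue); there is no depth.
- viewer.calibration(name): a dict with "fx", "fy", "cx", "cy" (pixels), "k1" (the pictures are not rectified: a ray, as slopes to the right and down, at radius r is drawn at 1 + k1 r^2 times it, then the intrinsics apply), "rvec" (rotation vector, rad) and "tvec" (3), from world to camera coordinates, as OpenCV has them. Camera axes: x right, y down, z forward; pixel columns grow to the right and rows downward; lengths in m; the calibration is good to about 2 mm. A picture is of the moment at which its call begins. calibration takes no time and is no camera call.
- bot.close_job(): hands the job in, once; it reports no verdict.
The state is a dict: "time": time; "joint_positions": joint angles; "qd": joint speeds; "joint_efforts": joint torques, N m; "ee_pos": TCP position; "tcp_rot": TCP orientation; "force": force on the tool from outside, world axes, zero at the start; "wrist_torque": the same for the moment, N m; "width": opening from 0.0 (shut) to 1.0 (fully open).
Only numpy, scipy, OpenCV 4.12 (cv2) and the standard library are available. Lean on these libraries where they do the work, as an engineer would, in place of code of your own. Each camera call takes 0.05 s, during which the arm holds its last target.

## Task

Turn the carousel so that the tall jar swings to the sprung V-jaw at the front of the stand and drops fully home between the jaw's two padded faces, which brace the jar. Then unscrew the tall jar's tight cap (anticlockwise from above) without pulling the jar up out of its pocket, stop turning as soon as the threads let go, lift the cap two or three centimetres straight up and finish while still holding it level over the mouth of the jar. Leave the jar braced in the jaw, the short jars standing in their pockets, and the things lying beside the stand where they are.

Things in the scene. Friction and masses are not known exactly. Their poses are not given: they have to be found in the camera images.
- carousel_axis (a point): Point on the carousel's upright axis at its upper deck's top (z 71 mm); x axis points from the V-jaw through the axis to the stand's rear. A round plywood tray of two decks (radius 150 mm, top z 31 mm; radius 145 mm, z 62-71 mm) turns either way about it, friction 0.06 N m. Four jars of 66 mm diameter stand loose in pockets every 90 deg, 100 mm from the axis: one tall, three short.
- v_jaw (a joint): Outward slide of the sprung V-jaw, m: 0 at its inner stop, about 0.001 with a jar home, 0.022 at most. Two padded faces in a V opening towards the carousel's axis, white pins at their ends, between the decks (z 36-57 mm). The spring pushes inward with 13 N + 0.3 N per mm. A jar meets a pin about 0.5 rad before home, pushes the jaw out about 16 mm (up to 20 N at 100 mm from the axis), then drops in.
- brace_seat (a point): Fixed point of the stand, 100 mm in front of the carousel's axis (along -x of point carousel_axis), z 46.5 mm: where the tall jar's axis is when the jar is home in the V-jaw. A jar held by the jaw cannot turn in its pocket; elsewhere a jar spins round with its cap. The stand is a plywood board 370 x 290 x 15 mm; the jaw's wooden housing in front (z up to 65 mm) has a pull knob on its rod.
- post_a (a point): One of two equal upright wooden handle posts fixed to the tray, to turn it by: 18 mm diameter, on opposite sides, 100 mm from the carousel's axis, 45 deg from the jars on either hand; top at z 110 mm. The point is on the post's axis 14 mm below its top (z 96 mm), 25 mm above the upper deck.
- post_b (a point): The other handle post, opposite post_a, the same size; its point likewise 14 mm below its top.
- jar_wall (a point): Point on the tall jar's axis 20.5 mm above its foot, at the jaw's height (z 46.5 mm). The jar is clear glass, 66 mm diameter, long screws standing in it, 118 mm high with its cap (top at z 144 mm). At the start it is in one of the two front pockets, 33 to 57 deg to the left or right of the V-jaw as seen from the carousel's axis; no jar is in the jaw.
- jar_mouth (a point): Centre of the tall jar's rim, on its axis, 112 mm above its foot (z 138 mm); z axis up, x axis turns with the jar.
- cap_center (a point): Centre of the tall jar's plain steel screw cap: 59 mm diameter, 19 mm high, this point half-way up; shut, it is at z 134 mm, 4 mm below point jar_mouth; z axis up. Two lugs in its skirt hook under two threads on the glass neck; a springy liner makes it tight (0.2 to 0.3 N m). It can be let go and gripped anew part-way: it stays where it is left.
- tall_jar: The tall jar; origin at the centre of its foot, z up, x axis where the cap's x axis stands when the cap is fully shut (at the start the cap is 3 deg tighter to 17 deg looser than that).
- cap: The tall jar's cap; origin at the centre of its skirt's lower edge, z up, x through a lug. From its start it turns 55 to 80 deg anticlockwise (from above) until the lugs leave the threads; it then rises by 2 mm on its liner and lifts straight off. Past about 125 deg it runs against the next threads; clockwise it meets a stop.
- short_jar_1: A short jar, 66 mm diameter, 79 mm high with its cap, standing in a pocket of the tray; origin at the centre of its foot. It stays shut and only rides round with the tray.
- short_jar_2: A short jar, 66 mm diameter, 79 mm high with its cap, standing in a pocket of the tray; origin at the centre of its foot. It stays shut and only rides round with the tray.
- short_jar_3: A short jar, 66 mm diameter, 79 mm high with its cap, standing in a pocket of the tray; origin at the centre of its foot. It stays shut and only rides round with the tray.
- sanding_block: A sanding block, 100 x 65 x 30 mm, lying loose on the table beside the stand; a bystander.
- spring_clamp: A black spring clamp, 119 x 71 x 19 mm, lying loose on the table beside the stand; a bystander.

How it is judged:
On the way, in this order (a step that is already met when the one before it is completed fails the run):
1. the tall jar is home in the V-jaw, with its cap still shut (horizontal distance between jar_wall and brace_seat below 0.006 m and angle between tall_jar's own z axis and vertical below 0.08 rad and z of cap_center in the frame of jar_mouth below 0.0005 m), for 0.3 s.
2. the cap is off the threads and lifted clear while the jar stays braced (horizontal distance between jar_wall and brace_seat below 0.006 m and angle between tall_jar's own z axis and vertical below 0.08 rad and z of cap_center in the frame of jar_mouth above 0.01 m), for 0.2 s.
At the end, for the whole second after the job is handed in: Tall jar home in the V-jaw (6 mm, upright, in its pocket); its cap gripped, still and level (0.15 rad) over the jar, centre 10 to 56 mm above the rim and within 15 mm of the jar's axis, clear of the jar, turned no further than 140 deg from fully shut; short jars upright (all of step 2 and z of cap_center in the frame of jar_mouth below 0.056 m and horizontal distance between cap_center and jar_mouth below 0.015 m and angle between cap_center's own z axis and vertical below 0.15 rad and contact force between the fingers and cap above 1 N and contact force between cap and tall_jar below 0.2 N and linear speed of cap below 0.02 m/s and angle between the x axis of cap and the x axis of tall_jar, either way round above 0.7 rad and height (world z) of tall_jar below 0.031 m and angle between each of short_jar_1, short_jar_2, short_jar_3's own z axis and vertical below 0.1 rad); the arm keeps its last pose, push and grip.
It fails at once if the tall jar is pulled up out of its pocket (height (world z) of tall_jar above 0.034 m).
It fails at once if the tall jar is tipped (angle between tall_jar's own z axis and vertical above 0.2 rad).
It fails at once if a short jar is lifted or knocked out of its pocket ((height (world z) of short_jar_1 above 0.036 m or angle between short_jar_1's own z axis and vertical above 0.25 rad) or (height (world z) of short_jar_2 above 0.036 m or angle between short_jar_2's own z axis and vertical above 0.25 rad) or (height (world z) of short_jar_3 above 0.036 m or angle between short_jar_3's own z axis and vertical above 0.25 rad)).
It fails at once if the sanding block or spring clamp beside the stand is disturbed (distance of any of sanding_block, spring_clamp from where it was at the start of the episode above 0.02 m).
It also fails if it takes over 61 s, if anything falls off the work surface, if the arm or the gripper's body presses on something with over 40 N, if the wrist force passes 120 N, or if a joint passes its speed limit or range.

## Working session

There is one attempt and no reset: what is moved stays moved. The work goes in short steps, Python scripts to look and compute and a tool call to move; the robot and the scene stay as the last step left them, time stands still between calls to the robot, and variables do not carry over. Pictures are saved under pics/ and viewed, and the job is handed in when it is done.

Besides the shell and the picture viewer there is one more tool, called after ">>>" as name(argument=value, ...) on one line, values as JSON. drive_tool: Moves the arm, as the interface text tells. Its arguments: {"type":"object","properties":{"targets":{"type":"array"},"force":{"type":"number"}},"required":["targets"]}

```bash
ls; mkdir -p pics
python3 - <<'E'
from bench import bot, viewer
import cv2
print(bot.get_state()); print(bot.tcp_to_grasp)
for n in("side","top"):
    print(viewer.calibration(n))
    cv2.imwrite(f"pics/{n}0.png",viewer.grab_frame(n)[:,:,::-1])
E
```

```text
pics
{'time': 0.0, 'joint_positions': array([-1.49429196e+00,  1.81510634e-01,  1.60797987e+00,  4.48284860e-05,
        1.35380702e+00, -2.06301259e-01]), 'qd': array([-7.64753070e-04, -1.06330958e-04, -7.10922166e-04,  1.67559015e-05,
       -1.34421829e-04,  9.42672285e-04]), 'joint_efforts': array([-2.51076690e-04, -4.33865619e+01, -3.41852152e+01,  7.00646848e-02,
        3.84805247e-02, -1.55628259e-04]), 'ee_pos': array([ 0.16044293, -0.55161756,  0.23784084]), 'tcp_rot': array([ 0.09970512, -0.09959606,  0.70065006, -0.69944908]), 'force': array([ 0.35163801,  0.07302352, -0.46342022]), 'wrist_torque': array([0.01708266, 0.03321491, 0.02932806]), 'width': 0.9965467396985718}
0.0187
{'fx': 492.76979617398325, 'fy': 492.76979617398325, 'cx': 257.68674135034763, 'cy': 182.06576591599645, 'k1': -0.19457606845412317, 'rvec': array([ 1.96858623, -0.28589723,  0.22491869]), 'tvec': array([-0.62819856,  0.04239223,  1.05834378])}
{'fx': 464.03249800618386, 'fy': 464.03249800618386, 'cx': 251.01337938760557, 'cy': 191.7931964369977, 'k1': -0.1075121040617667, 'rvec': array([ 2.13577284, -2.20300474,  0.04798411]), 'tvec': array([-0.22460785,  0.57251182,  0.95686558])}
```

View pics/side0.png

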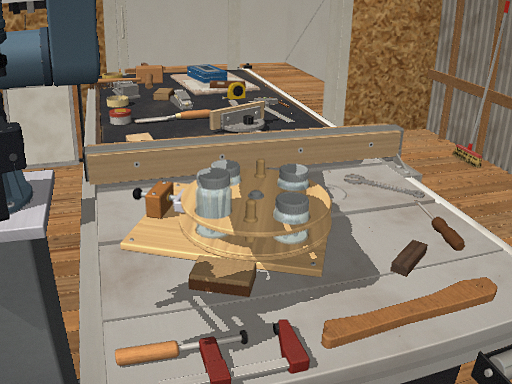

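View pics/top0.png

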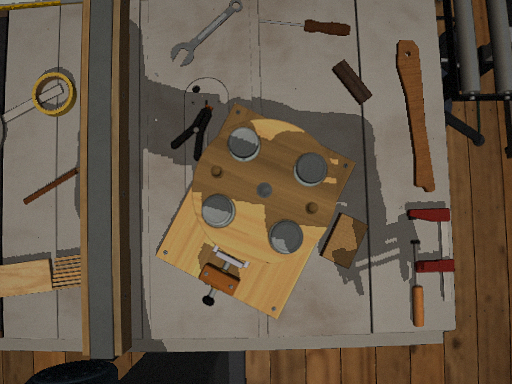

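```bash
cat > h.py <<'E'
import numpy as np, cv2
from bench import bot, viewer
def C(n):
    c=viewer.calibration(n); R=cv2.Rodrigues(np.array(c['rvec']))[0]; return c,R,np.array(c['tvec'])
def proj(n,p):
    c,R,t=C(n); q=R@np.array(p,float)+t; s=q[:2]/q[2]; s=s*(1+c['k1']*(s@s)); return np.array([s[0]*c['fx']+c['cx'],s[1]*c['fy']+c['cy']])
def ray(n,uv):
    c,R,t=C(n); d=np.array([(uv[0]-c['cx'])/c['fx'],(uv[1]-c['cy'])/c['fy']]); s=d.copy()
    for _ in range(20): s=d/(1+c['k1']*(s@s))
    return -R.T@t, R.T@np.array([s[0],s[1],1])
def onz(n,uv,z):
    o,d=ray(n,uv); return o+d*(z-o[2])/d[2]
def shot(n,name,crop=None,k=1):
    im=viewer.grab_frame(n)[:,:,::-1].copy()
    cv2.imwrite(f'pics/{name}_full.png',im)
    if crop: x0,y0,x1,y1=crop; im=cv2.resize(im[y0:y1,x0:x1],None,fx=k,fy=k,interpolation=cv2.INTER_CUBIC)
    cv2.imwrite(f'pics/{name}.png',im)
E
python3 - <<'E'
import cv2
im=cv2.imread('pics/top0.png')[90:320,150:380]; cv2.imwrite('pics/topc.png',cv2.resize(im,None,fx=2.6,fy=2.6,interpolation=2))
im=cv2.imread('pics/side0.png')[140:300,110:350]; cv2.imwrite('pics/sidec.png',cv2.resize(im,None,fx=3.3,fy=3.3,interpolation=2))
from h import *
for n in ("top","side"): print(ray(n,(256,192)), )
for p in [(252,190)]: print(onz('top',p,.07))
E
```

```text
(array([ 0.49317017, -0.26976556,  0.98884777]), array([ 0.07323793,  0.01752823, -0.99721846]))
(array([ 0.29979882, -1.09413937,  0.47906346]), array([ 0.28117507,  0.86381367, -0.41855074]))
[ 0.56488975 -0.2457926   0.07      ]
```

View pics/topc.png

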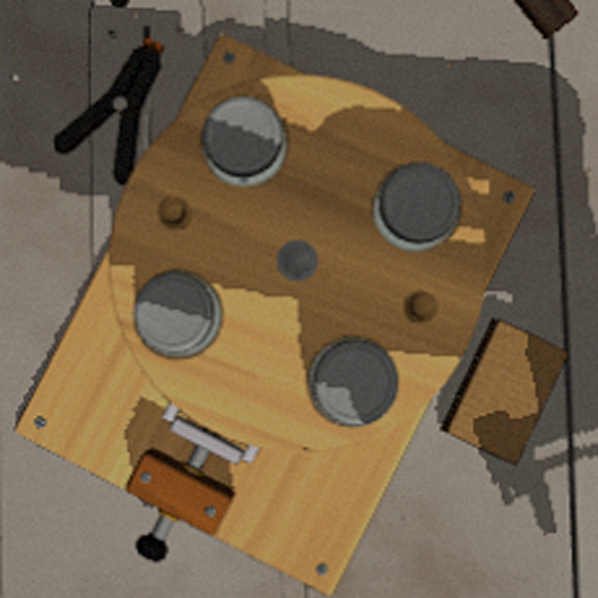

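View pics/sidec.png

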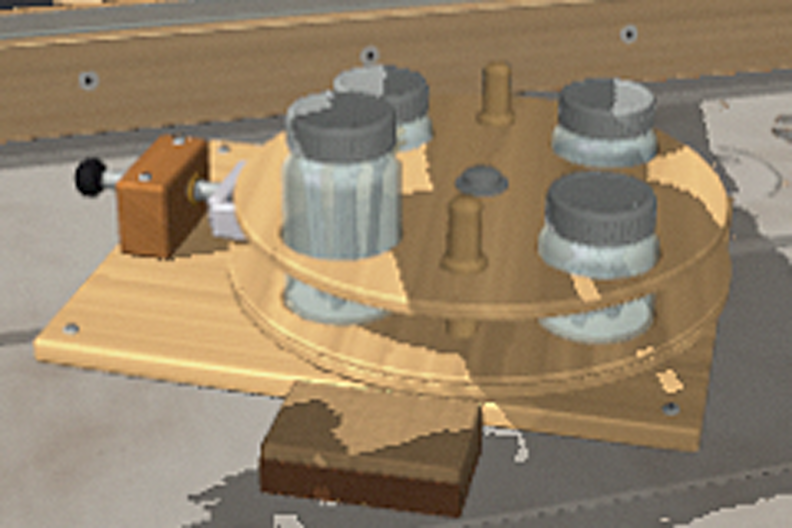

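Run:
```python
from h import *
P=lambda a:(150+a[0]/2.6-.3,90+a[1]/2.6-.3)
T=lambda a,z:onz('top',P(a),z)[:2]
np.set_printoptions(precision=4,suppress=True)
post=[T((173,206),.11),T((421,301),.11)]; print('posts',post,'mid',sum(post)/2, np.linalg.norm(post[0]-post[1]))
jars=[T((244,137),.105),T((177,311),.105),T((418,202),.105),T((355,378),.144)]
print('jars',jars); print('mid',(jars[0]+jars[3])/2,(jars[1]+jars[2])/2)
ax=sum(post)/2
scr=[T((228,58),.015),T((508,197),.015),T((40,423),.015),T((321,568),.015)]
print('screws',scr,'mid',sum(scr)/4)
print('knob',T((297,260),.08))
rear=(scr[0]+scr[1]-scr[2]-scr[3]); print('rear dir',np.arctan2(rear[1],rear[0]))
l=(scr[0]+scr[2]-scr[1]-scr[3]); print('left dir',np.arctan2(l[1],l[0])-np.pi/2)
hk=T((152,546),.0465);hp=T((208,438),.057);print('pull knob',hk,hp,np.arctan2(*(hp-hk)[::-1]))
for c in [ax,T((297,260),.08)]:
  for j in jars+post: d=j-c; print(np.linalg.norm(d),np.arctan2(d[1],d[0]))
```

```text
posts [array([ 0.6044, -0.1797]), array([ 0.5288, -0.3587])] mid [ 0.5666 -0.2692] 0.1943902264008124
jars [array([ 0.6548, -0.2332]), array([ 0.5273, -0.1802]), array([ 0.6019, -0.3599]), array([ 0.4752, -0.3073])]
mid [ 0.565  -0.2702] [ 0.5646 -0.2701]
screws [array([ 0.7376, -0.2181]), array([ 0.6148, -0.4424]), array([ 0.4432, -0.0571]), array([ 0.3215, -0.281 ])] mid [ 0.5293 -0.2497]
knob [ 0.5639 -0.2695]
rear dir -0.5018216017237355
left dir -0.49948305686907934
pull knob [ 0.3472 -0.1499] [ 0.4306 -0.1967] -0.5119110036016377
0.09525042987621887 0.387955102187345
0.09729655139056108 1.9868660356883716
0.09738866678907016 -1.1992226069883167
0.09902826123455247 -2.746451571423572
0.0971951132004062 1.1714516381279274
0.09719511320040619 -1.9701410154618673
0.09781387215307989 0.3805664881729452
0.09653555583475369 1.9605572055037177
0.09810305336487238 -1.1729995500166488
0.09647559464651902 -2.7387699136608554
0.09852653932205124 1.147909699455566
0.09591903261137008 -1.9459589788729497
```

```bash
cat >> h.py <<'E'
from scipy.spatial.transform import Rotation as Ro
np.set_printoptions(precision=4,suppress=True)
AX=np.array([0.565,-0.2698]); JAW=2.639; T0=-2.751
def pol(a,r=.1): return AX+r*np.array([np.cos(a),np.sin(a)])
def tool():
    s=bot.get_state(); w=np.array(s['tcp_rot']); M=Ro.from_quat(w[[1,2,3,0]]).as_matrix(); return s,M
def shift(p):
    s,M=tool(); return M.T@(np.array(p)-s['ee_pos'])*1000
E
python3 - <<'E'
from h import *
s,M=tool(); print(M); print('z yaw',np.arctan2(M[1,2],M[0,2]))
b=pol(T0+np.pi/4+np.pi)
print(b, shift([*b,.239]), 'tangent',T0+np.pi/4+np.pi-np.pi/2)
E
```

```text
[[-0.9603 -0.0002  0.279 ]
 [-0.279   0.0016 -0.9603]
 [-0.0003 -1.     -0.0015]]
z yaw -1.2879978123904412
[ 0.6035 -0.1775] [-529.859    -0.5749 -235.6828] tangent -0.39480550980765505
```

>>> drive_tool(targets=[[[-60, 0, -27], -0.15, 30], [[-120, 0, -54], -0.3, 30], [[-175, 0, -78], -0.45, 30], [[-230, 0, -102], -0.6, 30], [[-285, 0, -127], -0.75, 30], [[-340, 0, -151], -0.893, 30], [[-395, 0, -176], -0.893, 30], [[-450, 0, -200], -0.893, 30], [[-500, 0, -222], -0.893, 30], [[-530, 0, -235.7], -0.893, 30], [[-530, 50, -235.7], -0.893, 30], [[-530, 70, -235.7], -0.893, 30], [[-530, 70, -235.7], -0.893, 30]], force=15)

```text
time: 1.72
ee_pos: [0.6021, -0.1776, 0.1666]
tcp_rot: [0.391, -0.393, 0.59, -0.587]
force: [-0.4, 0.6, 0.3]
width: 0.345
```

Run:
```python
from h import *
s,M=tool(); print(s['time'],s['ee_pos'],np.arctan2(M[1,2],M[0,2]),s['width']*88.1,s['joint_positions'])
shot('top','t1',(150,70,380,300),2.6); shot('side','s1',(110,60,350,240),3.3)
print(shift([*pol(T0+np.pi/4+np.pi),.088]))
```

```text
1.725 [ 0.6021 -0.1776  0.1666] -0.39555668348231116 30.351218672215282 [-0.4756  0.3671  1.5265 -0.      1.2527 -0.08  ]
[-0.9426 81.9029 -1.0715]
```

View pics/t1.png

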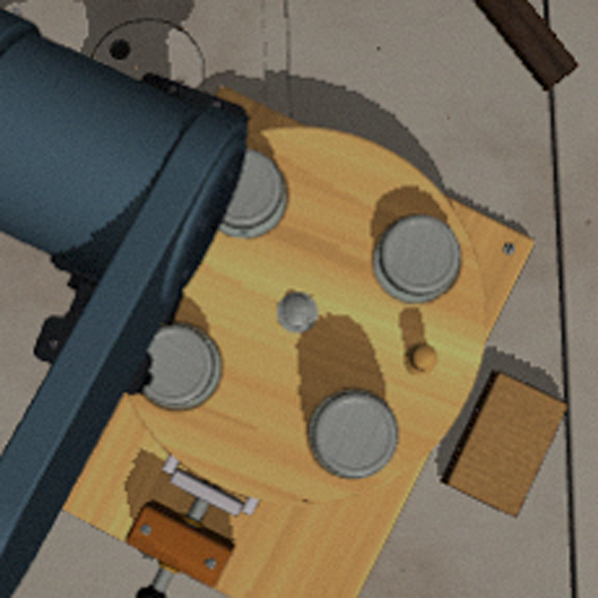

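View pics/s1.png

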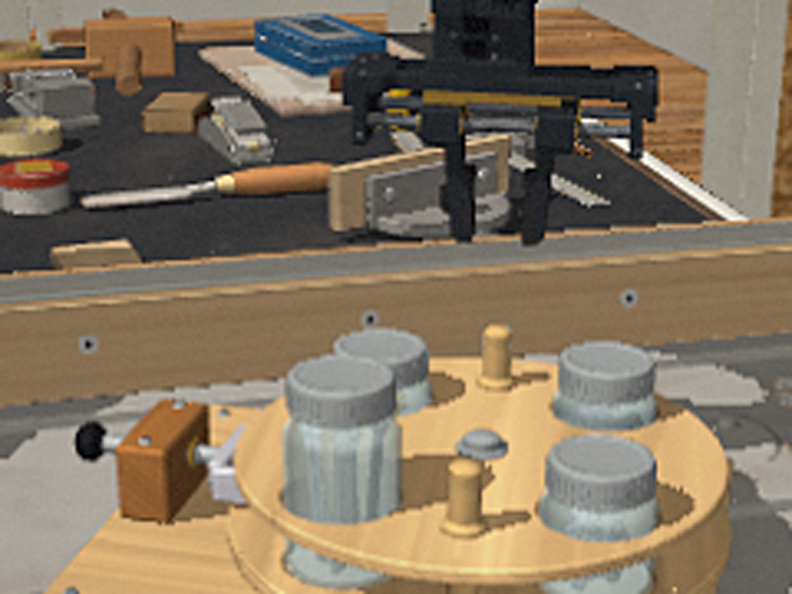

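>>> drive_tool(targets=[[[-1, 40, -1], 0, 30], [[-1, 70, -1], 0, 30], [[-1, 81, -1], 0, 30], [[-1, 81, -1], 0, 30]])

```text
time: 2.33
ee_pos: [0.6035, -0.1772, 0.0886]
tcp_rot: [-0.392, 0.392, -0.588, 0.589]
force: [0.6, -0.7, -0.1]
width: 0.341
```

Run:
```python
from h import *
s,M=tool(); print(s['time'],s['ee_pos'],np.arctan2(M[1,2],M[0,2]),s['width']*88.1,s['force'])
shot('side','s2',(110,90,350,240),3.3)
# arc rows
a0=T0+np.pi/4+np.pi; p0=np.array([*pol(a0),s['ee_pos'][2]])
for d in np.arange(0.06,1.03,.06): 
    q=np.array([*pol(a0-d),p0[2]]); print(round(d,3),np.round(M.T@(q-s['ee_pos'])*1000,1))
```

```text
2.325 [ 0.6035 -0.1772  0.0886] -0.3954763116229076 30.066339166938224 [ 0.5947 -0.683  -0.0814]
0.06 [0.5 0.  6.1]
0.12 [ 1.  0. 12.]
0.18 [ 1.9  0.  18. ]
0.24 [ 3.2  0.  23.8]
0.3 [ 4.8  0.  29.6]
0.36 [ 6.7  0.  35.3]
0.42 [ 9.   0.  40.8]
0.48 [11.6  0.  46.3]
0.54 [14.5  0.  51.5]
0.6 [17.8  0.1 56.5]
0.66 [21.3  0.1 61.4]
0.72 [25.1  0.1 66. ]
0.78 [29.2  0.1 70.4]
0.84 [33.5  0.1 74.6]
0.9 [38.1  0.1 78.4]
0.96 [42.9  0.1 82. ]
1.02 [47.9  0.1 85.3]
```

View pics/s2.png

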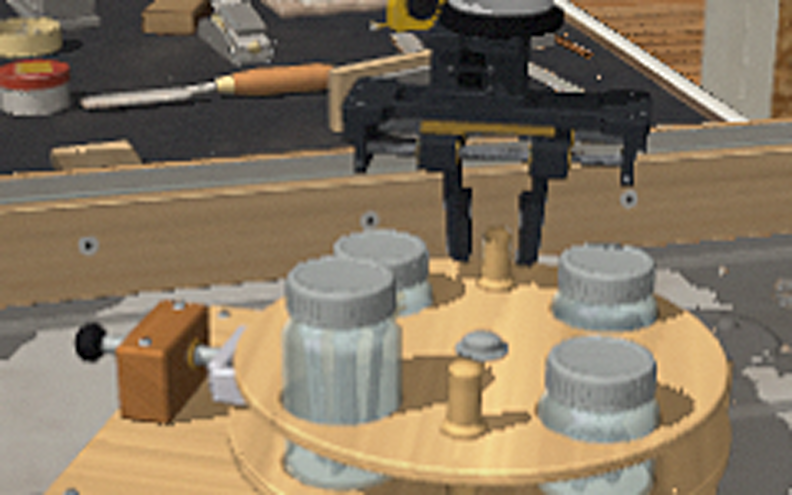

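>>> drive_tool(targets=[[[0.5, 0, 6.1], 0.06, 30], [[1, 0, 12], 0.12, 30], [[1.9, 0, 18], 0.18, 30], [[3.2, 0, 23.8], 0.24, 30], [[4.8, 0, 29.6], 0.3, 30], [[6.7, 0, 35.3], 0.36, 30], [[9, 0, 40.8], 0.42, 30], [[11.6, 0, 46.3], 0.48, 30], [[14.5, 0, 51.5], 0.54, 30], [[17.8, 0, 56.5], 0.6, 30]])

```text
time: 3.62
ee_pos: [0.6464, -0.2114, 0.0896]
tcp_rot: [0.199, -0.202, 0.681, -0.675]
force: [-12.8, 13.3, 10.9]
width: 0.344
```

```bash
cat > st.py <<'E'
from h import *
import sys
s,M=tool(); print(s['time'],s['ee_pos'],'yaw',np.arctan2(M[1,2],M[0,2]),s['width']*88.1,s['force'],s['wrist_torque'])
if len(sys.argv)>1:
    shot('top','t'+sys.argv[1],(150,70,380,300),2.6); shot('side','s'+sys.argv[1],(110,90,350,270),3.3)
E
python3 st.py 3
```

```text
3.625 [ 0.6464 -0.2114  0.0896] yaw -0.9957393353084594 30.33622532453043 [-12.7696  13.3382  10.8655] [2.1354 2.0189 0.0926]
```

View pics/t3.png

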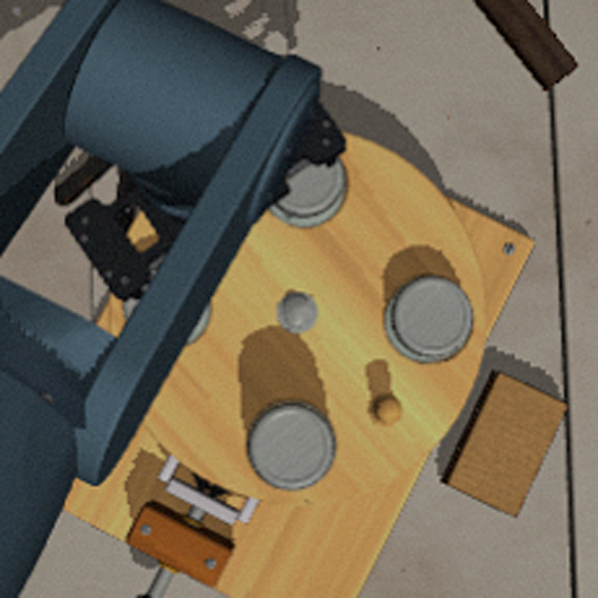

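>>> drive_tool(targets=[[[0.3, 0, 4], 0.04, 30], [[0.6, 0, 8], 0.08, 30], [[1, 0, 12], 0.12, 30], [[1.5, 0, 16], 0.16, 30], [[2.2, 0, 20], 0.2, 30], [[3.2, 0, 23.8], 0.24, 30], [[4.1, 0, 27.6], 0.28, 30]])

```text
time: 4.6
ee_pos: [0.661, -0.241, 0.0895]
tcp_rot: [-0.104, 0.103, -0.699, 0.7]
force: [-0.2, -0.6, -0.8]
width: 0.337
```

```bash
python3 st.py 4
```

```text
4.6 [ 0.661  -0.241   0.0895] yaw -1.2766231979914566 29.711283086189667 [-0.1528 -0.5965 -0.8094] [ 0.0086  0.002  -0.0343]
```

View pics/t4.png

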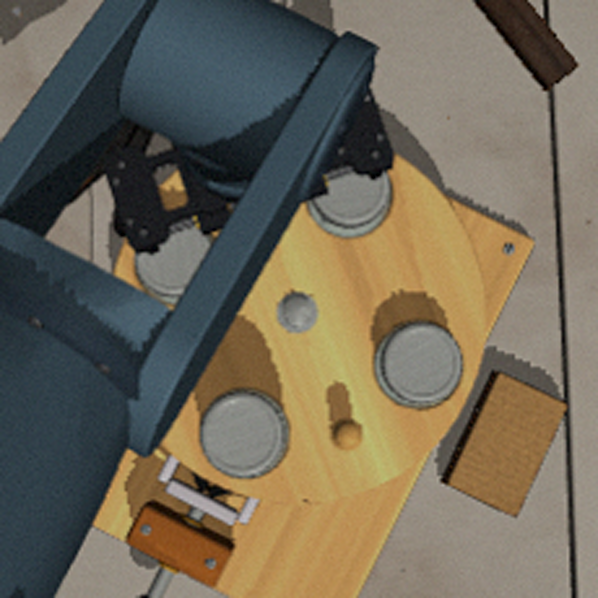

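Run:
```python
from h import *
P=lambda a:(150+a[0]/2.6-.3,70+a[1]/2.6-.3)
im=cv2.imread('pics/t4_full.png')
for n,a,z in(('cap',(245,432),.144),('short',(419,361),.105),('post',(347,430),.11)):
    p=onz('top',P(a),z)[:2]; d=p-AX; print(n,p,np.linalg.norm(d),np.arctan2(d[1],d[0]))
print('brace',pol(JAW), pol(JAW+np.pi/2),pol(JAW+np.pi/4))
```

```text
cap [ 0.4761 -0.2306] 0.097183294395142 2.725976080085536
short [ 0.5232 -0.3576] 0.0972134356440247 -2.015320479995394
post [ 0.4746 -0.303 ] 0.09627272091945678 -2.7891202102107537
brace [ 0.4774 -0.2216] [ 0.5168 -0.3574] [ 0.469  -0.2977]
```

View pics/s4.png

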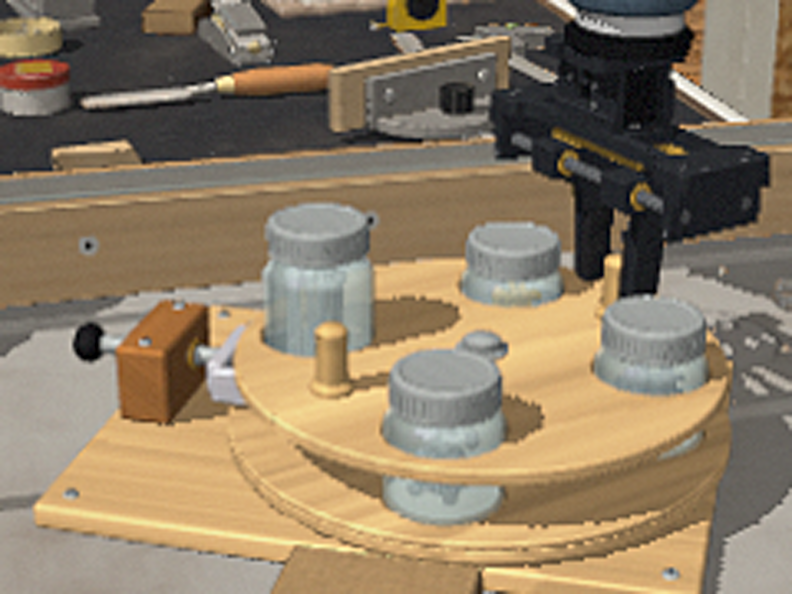

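Run:
```python
import cv2,numpy as np
t=[]
for f in('top0','t3_full','t4_full'):
    im=cv2.imread(f'pics/{f}.png')[205:310,195:300]; t.append(cv2.resize(im,None,fx=2.5,fy=2.5,interpolation=2) if 0 else cv2.resize(im,(265,265),interpolation=2))
cv2.imwrite('pics/cmp.png',np.hstack(t))
```

```text
(no output)
```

View pics/cmp.png

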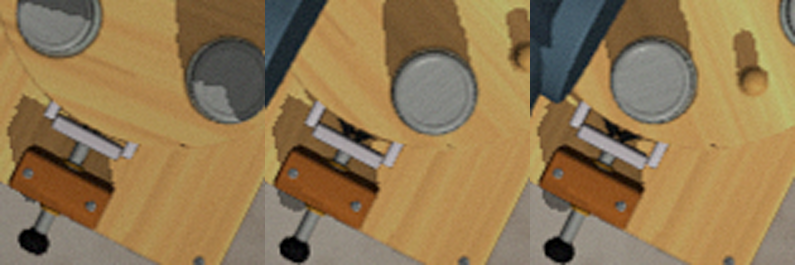

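>>> drive_tool(targets=[[[0.2, 0, 2], 0.02, 30], [[0.2, 0, 2], 0.02, 30], [[0.2, 0, 2], 0.02, 30]])

```text
time: 5.08
ee_pos: [0.6603, -0.2422, 0.0876]
tcp_rot: [0.097, -0.097, 0.7, -0.7]
force: [0.1, 0.3, -0.3]
width: 0.339
```

```bash
python3 st.py 5;  python3 - <<'E'
import cv2,numpy as np
t=[]
for f in('top0','t4_full','t5_full'):
    im=cv2.imread(f'pics/{f}.png')[205:310,195:300]; t.append(cv2.resize(im,(265,265),interpolation=2))
cv2.imwrite('pics/cmp5.png',np.hstack(t))
E
```

```text
5.075 [ 0.6603 -0.2422  0.0876] yaw -1.2948909022344928 29.90774877870612 [ 0.1462  0.2986 -0.3486] [ 0.0484  0.0298 -0.0224]
```

View pics/cmp5.png

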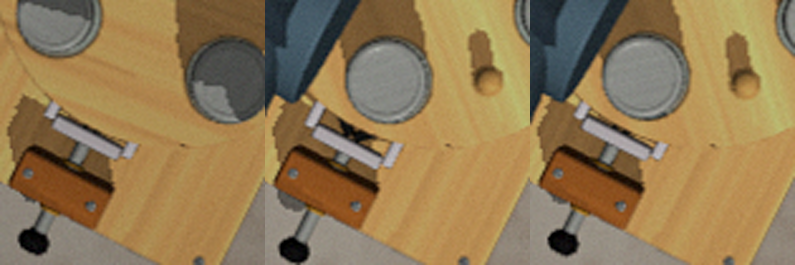

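Run:
```python
from h import *
im=cv2.imread('pics/t5_full.png',0)
g=cv2.resize(im[195:275,200:285],None,fx=4,fy=4,interpolation=2)
c=cv2.HoughCircles(cv2.medianBlur(g,5),cv2.HOUGH_GRADIENT,1,100,param1=80,param2=20,minRadius=55,maxRadius=80); print(c)
for x,y,r in c[0]: 
    p=onz('top',(200+x/4-.4,195+y/4-.4),.144); d=p[:2]-AX; print(p,np.linalg.norm(d),np.arctan2(d[1],d[0]),r/4)
for n,a,z in(('post',(743-530,80),.11),):
    p=onz('top',(195+a[0]/2.524-.3,205+a[1]/2.524-.3),z)[:2]; d=p-AX; print(n,p,np.arctan2(d[1],d[0])-np.pi/4+2*np.pi)
print(pol(JAW))
```

```text
[[[160.5 160.5  68.8]]]
[ 0.4784 -0.223   0.144 ] 0.09848763679626507 2.6461173008716976 17.2
post [ 0.4724 -0.2953] 2.62478421057349
[ 0.4774 -0.2216]
```

View pics/s5.png

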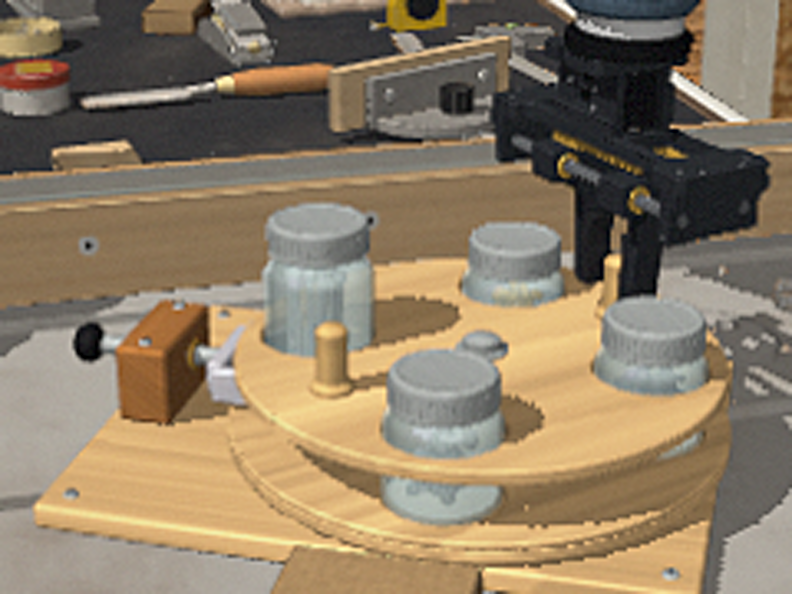

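View pics/t5.png

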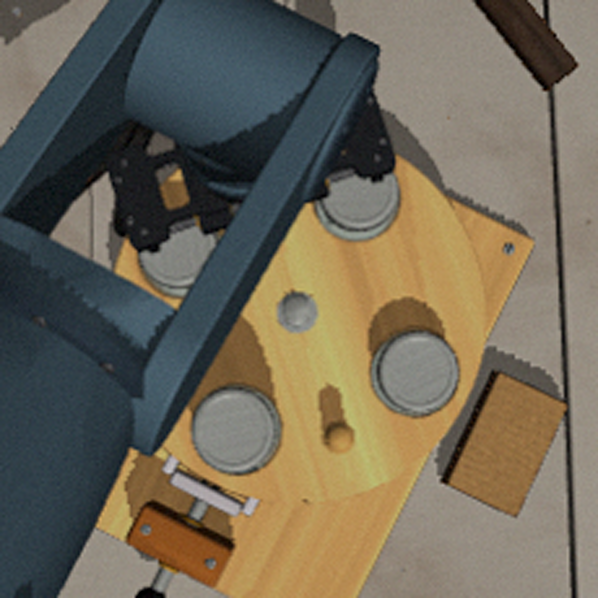

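Run:
```python
from h import *
for a in [(319,222)]:
    print(onz('side',(110+a[0]/3.3-.35,90+a[1]/3.3-.35),.144))
print(proj('side',(.4779,-.2223,.144)), proj('top',(.4779,-.2223,.144)))
print(shift([.478,-.2223,.2]),shift([.478,-.2223,.122]))
s,M=tool();print(M, s['joint_positions'])
```

```text
[ 0.4803 -0.2262  0.144 ]
[204.6776 156.3313] [239.3619 234.9872]
[ 170.0384 -112.3243  -68.7541] [170.0285 -34.3243 -68.7481]
[[-0.9622 -0.0001  0.2725]
 [-0.2725  0.     -0.9622]
 [ 0.0001 -1.     -0.0001]] [-0.5197  0.6066  1.3533 -0.      1.1818  0.7751]
```

>>> drive_tool(targets=[[[0, -55, 0], 0, 30], [[0, -105, 0], 0, 40], [[50, -112, -20], 0, 88], [[100, -112, -40], 0, 88], [[150, -112, -60], 0, 88], [[169.7, -112, -68.2], 0, 88], [[169.7, -100, -68.2], 0, 88], [[169.7, -100, -68.2], 0, 88]])

```text
time: 6.18
ee_pos: [0.4786, -0.2225, 0.1867]
tcp_rot: [0.097, -0.097, 0.701, -0.7]
force: [-0.4, -0.1, 0.2]
width: 0.995
```

```bash
python3 st.py 6
python3 - <<'E'
from h import *
print(shift([.4785,-.2227,.122]))
E
```

```text
6.175 [ 0.4786 -0.2225  0.1867] yaw -1.2950450167620746 87.69915600586063 [-0.4268 -0.0552  0.1522] [-0.0431  0.0222 -0.0293]
[ 0.6844 65.3121 -0.2483]
```

View pics/s6.png

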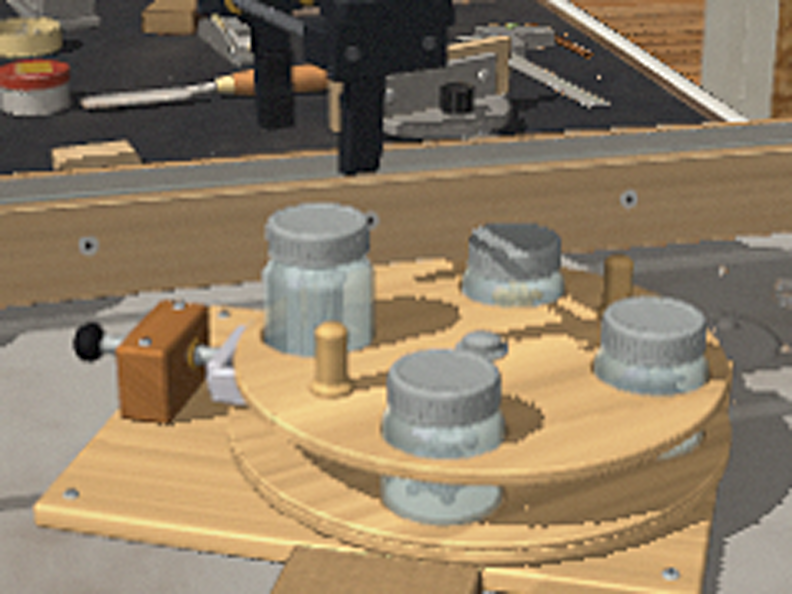

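View pics/t6.png

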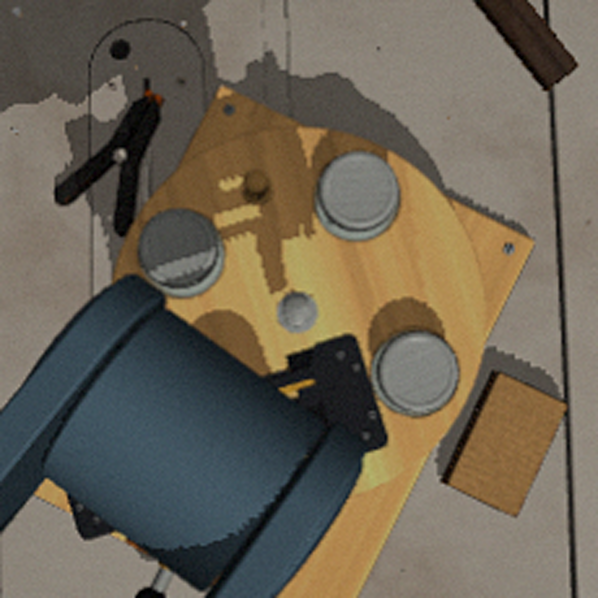

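>>> drive_tool(targets=[[[0.5, 40, 0], 0, 88], [[0.5, 64, 0], 0, 88], [[0.5, 65, 0], 0, 88], [[0.5, 65, 0], 0, 75], [[0.5, 65, 0], 0, 64], [[0.5, 65, 0], 0, 60], [[0.5, 65, 0], 0, 56], [[0.5, 65, 0], 0, 56], [[0.5, 65, 0], 0, 56]], force=5)

```text
time: 7.4
ee_pos: [0.4787, -0.2235, 0.1235]
tcp_rot: [-0.098, 0.097, -0.7, 0.701]
force: [1.4, -1.9, 5.4]
width: 0.678
```

```bash
python3 st.py 7
```

```text
7.4 [ 0.4787 -0.2235  0.1235] yaw -1.295039028765831 59.740744711068345 [ 1.4381 -1.9136  5.3959] [-0.2445 -0.1186 -0.0015]
```

View pics/s7.png

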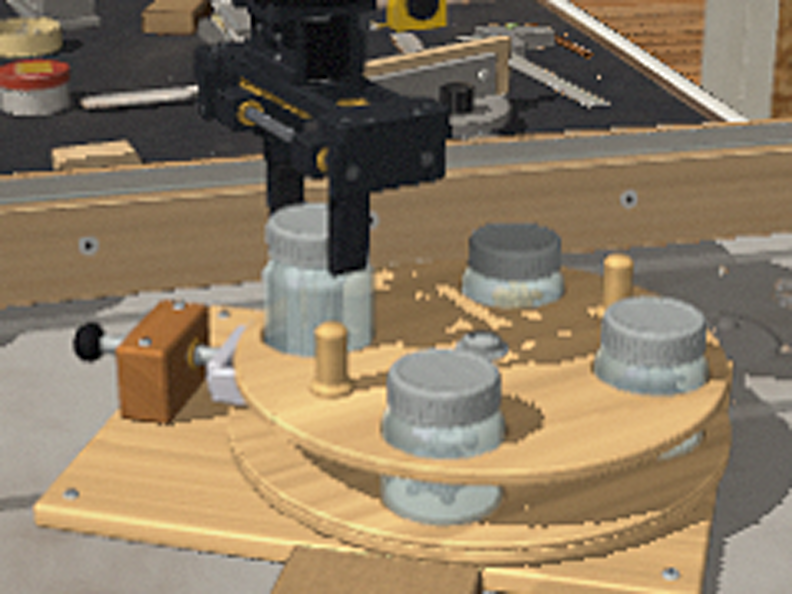

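>>> drive_tool(targets=[[[0, 0, 0], 0, 70], [[0, -2, 1], 0, 76], [[0, -3, 1], 0.18, 76], [[0, -3, 1], 0.36, 76], [[0, -3, 1], 0.54, 76], [[0, -3, 1], 0.72, 76], [[0, -3, 1], 0.9, 76], [[0, -3, 1], 1.08, 76], [[0, -3, 1], 1.26, 76], [[0, -3, 1], 1.44, 76], [[0, -3, 1], 1.57, 76], [[0, -3, 1], 1.57, 65], [[0, -3, 1], 1.57, 60], [[0, -3, 1], 1.57, 56], [[0, -3, 1], 1.57, 56], [[0, -3, 1], 1.57, 56]], force=5)

```text
time: 9.5
ee_pos: [0.4791, -0.2235, 0.1257]
tcp_rot: [-0.425, 0.426, 0.565, -0.564]
force: [5.4, 2.0, -2.0]
width: 0.678
```

```bash
python3 st.py 8
```

```text
9.5 [ 0.4791 -0.2235  0.1257] yaw -2.8632433600730756 59.69997370756969 [ 5.3782  2.0203 -2.0095] [ 0.3545 -0.8151 -0.0167]
```

View pics/s8.png

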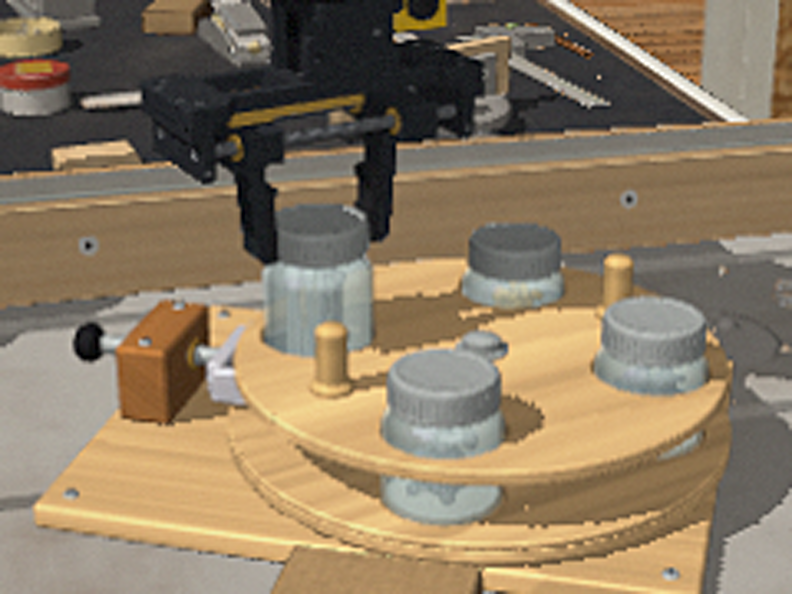

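>>> drive_tool(targets=[[[0, 0, -1], 0, 56], [[0, 0, -1], 0, 56], [[0, 0, -1], 0, 56]])

```text
time: 9.98
ee_pos: [0.4793, -0.2235, 0.1257]
tcp_rot: [-0.426, 0.426, 0.564, -0.564]
force: [2.6, 0.7, 0.2]
width: 0.674
```

```bash
python3 st.py
```

```text
9.975 [ 0.4793 -0.2235  0.1257] yaw -2.8646061693061537 59.37288920651703 [2.5971 0.7243 0.182 ] [ 0.3152 -0.3132  0.008 ]
```

>>> drive_tool(targets=[[[0, 0, -0.8], 0, 56], [[0, 0, -0.8], 0, 56], [[0, 0, -0.8], 0, 54], [[0, 0, -0.8], 0, 54], [[0, 0, -0.8], -0.08, 54], [[0, 0, -0.8], -0.16, 54], [[0, 0, -0.8], -0.24, 54], [[0, 0, -0.8], -0.32, 54], [[0, 0, -0.8], -0.4, 54]], force=40)

```text
time: 11.1
ee_pos: [0.4802, -0.2235, 0.126]
tcp_rot: [-0.305, 0.305, 0.638, -0.638]
force: [-2.3, 0.0, 3.2]
width: 0.671
```

```bash
python3 st.py 9
```

```text
11.1 [ 0.4802 -0.2235  0.126 ] yaw -2.462774206667304 59.078181594830006 [-2.2837  0.0391  3.1809] [ 0.2531  0.4018 -0.1814]
```

View pics/s9.png

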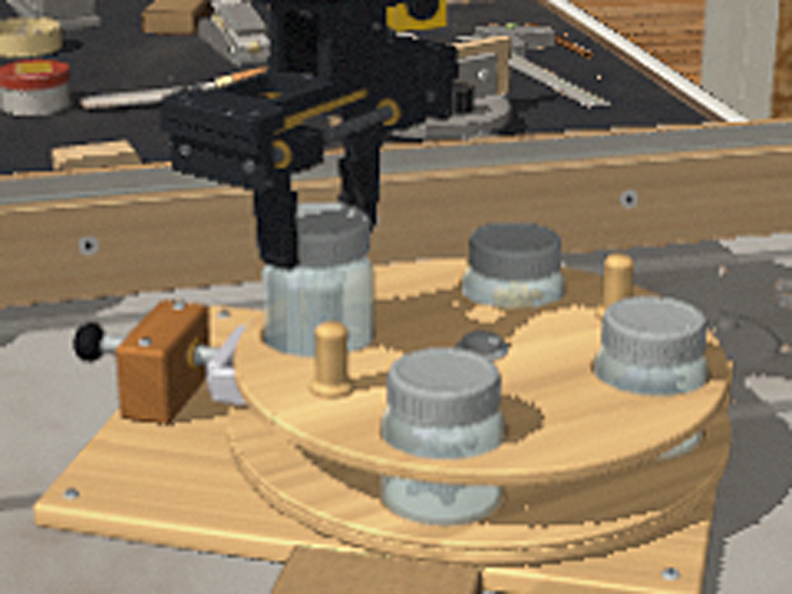

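View pics/t9.png

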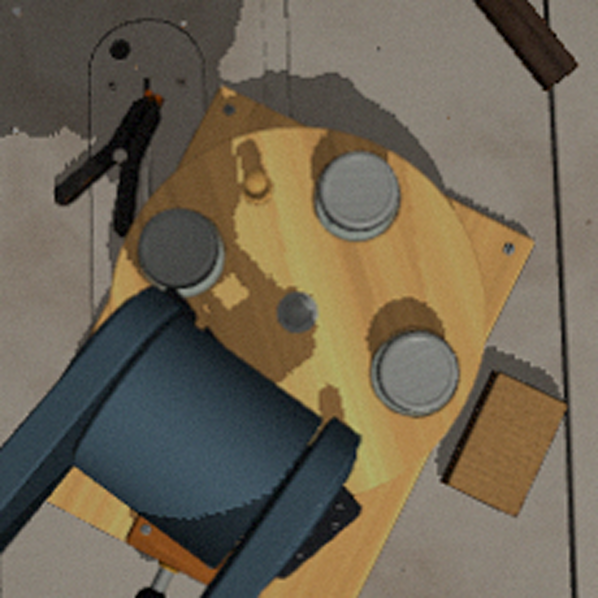

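>>> drive_tool(targets=[[[0, 0, 0], -0.08, 54], [[0, 0, 0], -0.16, 54], [[0, 0, 0], -0.24, 54], [[0, 0, 0], -0.32, 54], [[0, 0, 0], -0.4, 54], [[0, 0, 0], -0.48, 54]])

```text
time: 11.95
ee_pos: [0.4802, -0.2235, 0.1262]
tcp_rot: [0.145, -0.145, -0.692, 0.692]
force: [-3.3, 0.8, 5.2]
width: 0.666
```

```bash
python3 st.py
```

```text
11.95 [ 0.4802 -0.2235  0.1262] yaw -1.9845083176486682 58.67638179528047 [-3.2558  0.7935  5.215 ] [ 0.2783  0.5451 -0.0976]
```

>>> drive_tool(targets=[[[0, 0, 0], -0.06, 54], [[0, 0, 0], -0.12, 54]])

```text
time: 12.2
ee_pos: [0.4803, -0.2236, 0.1262]
tcp_rot: [0.103, -0.104, -0.699, 0.7]
force: [-3.0, 0.2, 5.9]
width: 0.669
```

```bash
python3 st.py
```

```text
12.2 [ 0.4803 -0.2236  0.1262] yaw -1.8650818316073334 58.975304869703635 [-3.0236  0.2269  5.9264] [ 0.1648  0.3776 -0.0744]
```

Total 1.00 rad so far; torque is still falling.

>>> drive_tool(targets=[[[0, 0, 0], -0.06, 54], [[0, 0, 0], -0.12, 54]])

```text
time: 12.45
ee_pos: [0.4802, -0.2235, 0.1263]
tcp_rot: [0.061, -0.062, -0.704, 0.705]
force: [-3.5, 2.2, 5.4]
width: 0.666
```

```bash
python3 st.py
```

```text
12.45 [ 0.4802 -0.2235  0.1263] yaw -1.7451301233028078 58.713429008222214 [-3.4932  2.217   5.3805] [ 0.2323  0.5332 -0.1155]
```

>>> drive_tool(targets=[[[0, 0, 0], -0.06, 54], [[0, 0, 0], -0.12, 54]])

```text
time: 12.7
ee_pos: [0.4802, -0.2236, 0.1263]
tcp_rot: [0.019, -0.019, -0.707, 0.707]
force: [-2.4, -0.5, 5.1]
width: 0.667
```

```bash
python3 st.py
```

```text
12.7 [ 0.4802 -0.2236  0.1263] yaw -1.6250144628871397 58.77416375385711 [-2.3864 -0.5369  5.0593] [ 0.037   0.4966 -0.1158]
```

>>> drive_tool(targets=[[[0, 0, 0], -0.06, 54], [[0, 0, 0], -0.12, 54]])

```text
time: 12.95
ee_pos: [0.4803, -0.2236, 0.1263]
tcp_rot: [-0.023, 0.023, -0.707, 0.707]
force: [-3.1, 0.9, 4.4]
width: 0.669
```

```bash
python3 st.py
```

```text
12.95 [ 0.4803 -0.2236  0.1263] yaw -1.5051281699680852 58.96988038349213 [-3.1214  0.8687  4.4191] [ 0.1437  0.4456 -0.1523]
```

>>> drive_tool(targets=[[[0, 0, 0], -0.06, 54], [[0, 0, 0], -0.08, 54], [[0, -1, 0], -0.08, 54], [[0, -2, 0], -0.08, 54], [[0, -2, 0], -0.08, 54]])

```text
time: 13.58
ee_pos: [0.48, -0.2233, 0.1275]
tcp_rot: [0.051, -0.051, 0.705, -0.705]
force: [-0.5, -0.4, -0.2]
width: 0.673
```

```bash
python3 st.py 10
```

```text
13.575 [ 0.48   -0.2233  0.1275] yaw -1.4255655548393538 59.2991087761245 [-0.482  -0.4133 -0.2467] [-0.0223  0.1096  0.0066]
```

View pics/s10.png

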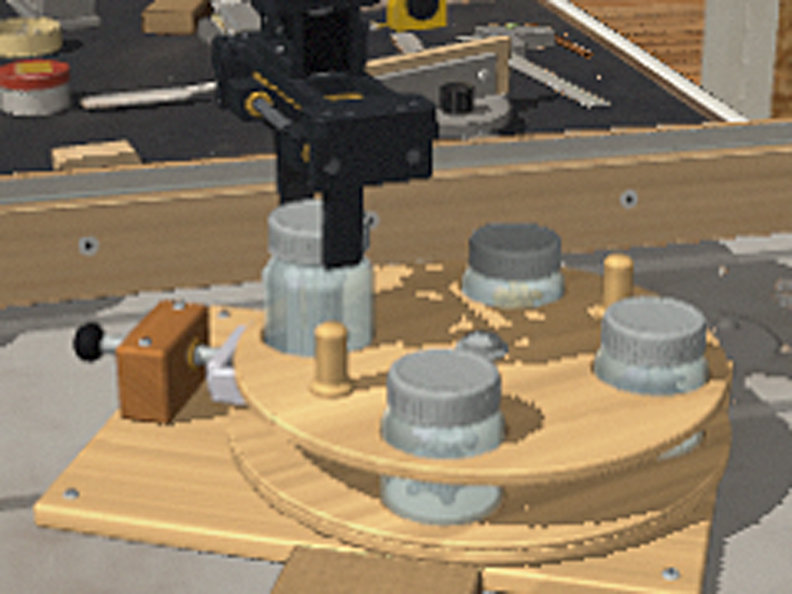

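>>> drive_tool(targets=[[[0, -1, 0], 0, 54], [[0, -2.5, 0], 0, 54], [[0, -2.5, 0], 0, 54]])

```text
time: 14.05
ee_pos: [0.48, -0.2233, 0.1303]
tcp_rot: [-0.051, 0.052, -0.705, 0.705]
force: [-0.8, 0.1, -1.0]
width: 0.665
```

```bash
python3 st.py 11
```

```text
14.05 [ 0.48   -0.2233  0.1303] yaw -1.4250012384562 58.585770557085105 [-0.7602  0.106  -1.0115] [-0.0096  0.1696  0.0196]
```

View pics/s11.png

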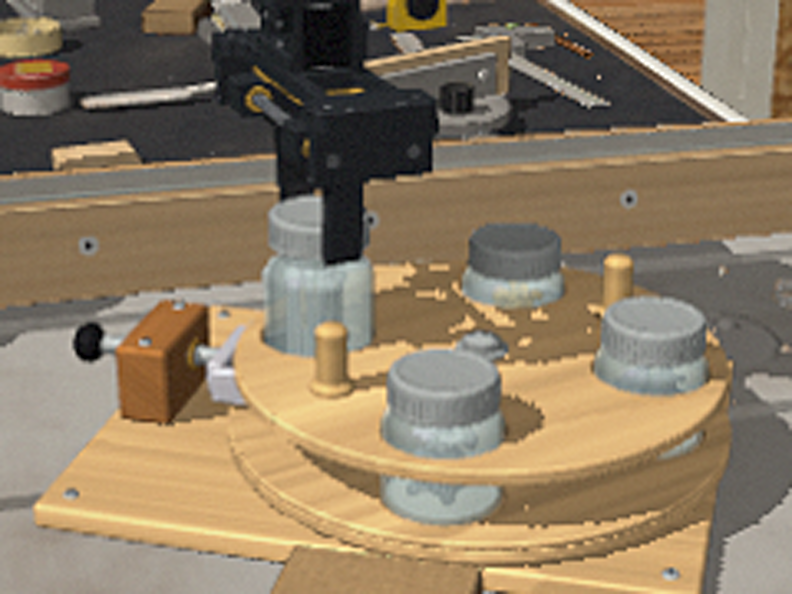

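>>> drive_tool(targets=[[[0, -4, 0], 0, 54], [[0, -8, 0], 0, 54], [[0, -12, 0], 0, 54], [[0, -16, 0], 0, 54], [[0, -20, 0], 0, 54], [[0, -24, 0], 0, 54], [[0, -24, 0], 0, 54], [[0, -24, 0], 0, 54], [[0, -24, 0], 0, 54], [[0, -24, 0], 0, 54]])

```text
time: 15.4
ee_pos: [0.48, -0.2233, 0.1541]
tcp_rot: [0.051, -0.052, 0.705, -0.705]
force: [0.4, 0.9, 0.3]
width: 0.669
```

```bash
python3 st.py 12
```

```text
15.4 [ 0.48   -0.2233  0.1541] yaw -1.4250181197456615 58.908139964353765 [0.3826 0.9023 0.2962] [-0.0198  0.0441 -0.017 ]
```

View pics/s12.png

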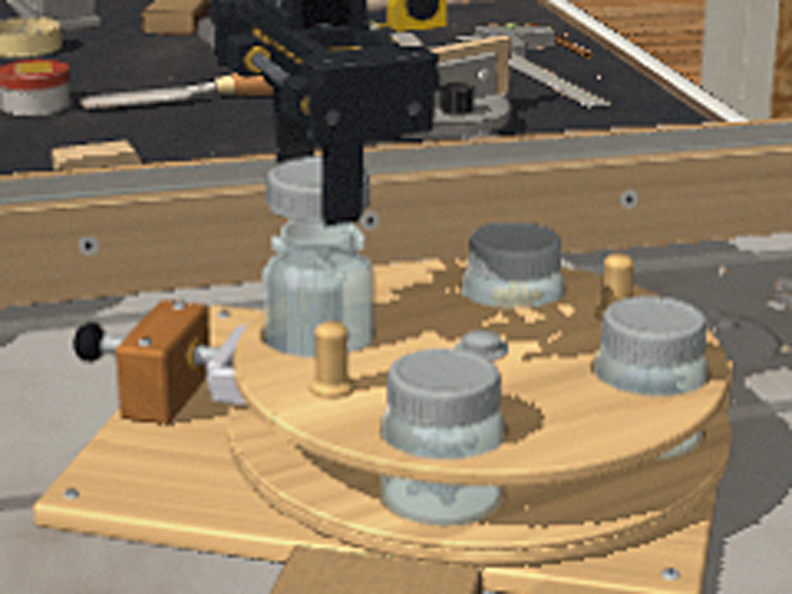

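View pics/t12.png

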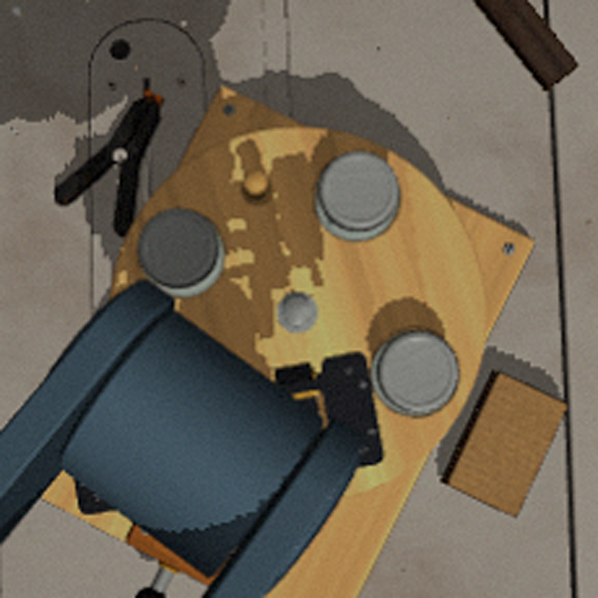

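Run:
```python
from bench import bot
print(bot.close_job()); s=bot.get_state(); print(s['time'],s['ee_pos'],s['width'])
```

```text
the job is handed in; nothing more can be done
None
the job is handed in; nothing more can be done
```

I handed the job in at about 15.5 s with the tall jar in the V-jaw and its cap held level above the mouth. No verdict was reported.

- **Turning the carousel:** I straddled the rear post with the fingers and turned the tray about 0.9 rad clockwise. The jar dropped into the jaw at 2.65 rad against an expected 2.64, with the jaw back in. One picture just before that showed the jar still about 0.07 rad short with the jaw part out. It finished dropping in during the next move.
- **Unscrewing:** I centred the grip on the cap with light closes and gripped at 40 N. I turned it about 1.44 rad (82°) anticlockwise. No clear release showed in the torque, so I went just past the 80° limit. The trial lift read only about 1 N, so the threads had let go and the jar was not being pulled up.
- **Last checks:** The cap was raised about 28 mm, so its centre should be about 24 mm above the rim. The gap shows clearly in the side view and the wrist force is near zero. The grip opening was still 58.9 mm, matching the cap. The jar, short jars, sanding block and clamp look unmoved in both views. The top and side cameras disagreed by about 4 mm on the cap's position, and the light-grip centring settled it. The arm hid the jar from above at the end, so its final place in the jaw rests on the side view.

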